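# Put the jar away and bolt the pantry chest

## Robot

A 7-joint arm with a two-finger parallel gripper is mounted at the origin on the work surface. World frame = base frame: x ahead of the robot, y to its left, z up, the work surface at z = 0. Lengths are in mm, angles in rad, forces in N, time in s.
With the tool pointing down it reaches from about 425 to 875 mm from the base axis. Payload 4.7 kg.
Tool frame: the origin (TCP) lies between the finger pads; the fingertips stand 17 mm ahead of it and the grasp point (between the pads) lies 2 mm behind it; z points along the fingers, y is the line along which they close (so a half turn about z gives the same grasp; the last joint's range is limited). The gripper opens to 85 mm and grips with 20 to 120 N. Pads are 22 mm wide; open, the fingers measure 114 mm over their backs; the gripper's body (76 mm by 85 mm) begins 54 mm behind the grasp point. The pads swing forward as they close: fully open they stand 13 mm farther back than shut.
Start: joints at [1.21, 0.321, -0.07, 1.45, 0.023, 1.371, -0.057], TCP at [237.938, -604.907, 210.049] pointing down, gripper open.
Joint ranges: [-2.86, 2.86], [-0.3, 2.09], [-1.38, 1.24], [0.06, 2.45], [-1.56, 4.7], [0.09, 2.05], [-2.69, 2.69]. Speed limits (rad/s): [2.57, 2.57, 3.14, 3.14, 3.14, 3.14, 3.14].

## Interface

Orientations are given as a unit quaternion [w, x, y, z].
In Python, from workcell import sense, camera, hand_in, search_frame, silhouettes gives the robot as it stands. The module is installed in compiled form; this text tells all that it offers.
- The arm moves only by the tool move_arm, never from a script. Its argument "series" is text: rows parted by semicolons, each of 7 numbers parted by spaces: the finger opening in cm, from 0 to 8.54, then the shift along the tool's x, y, z in cm, then the turn, a rotation vector about the tool's x, y, z in rad. A call has 1 to 20 rows; each row is the pose to reach, as a shift and turn from the pose commanded when the call began, along the tool's axes at that moment; what a row does not reach only later rows make up. A row lasts 1/8 s, in which the tool goes at most 62.5 mm and 10.7 degrees, less where a joint would pass 70% of its speed; a pose out of reach is approached as far as the arm can. A call with a gripper value outside its range is refused whole. The fingers move at their own pace and stop on an object; the grip force is fixed at half the most. Time passes only in rows, so rows that repeat a pose let the fingers close. It gives the time, the measured TCP pose, the force, the opening and the grip force at its end, in the units of the state.
- sense(): the state, without advancing time (a new reading comes with each control period).
- camera(name): name is "scene" or "side" or "wrist"; returns a dict with "color" (384x512x3 uint8, red, green, blue), "fx", "fy", "cx", "cy" (pixels), "world_from_camera" (4x4, takes a point from camera to world coordinates). Camera axes: x right, y down, z forward; pixel columns grow to the right and rows downward; lengths in mm; the calibration is good to about 2 mm. A picture is of the moment at which its call begins. There is no depth.
- hand_in(): hands the job in; it is judged then, once.
Trained networks look in a picture, given as the dict that the camera call returned (one of the last four; its "shot" number tells which), for a name from the list of things; names that differ only in an ending like _2 or _b are one class to them, and where a whole thing is asked for, a point or a joint stands for the part that bears it (a point fixed in the world has none). Each returns a list of dicts, best first, with "conf" (0 to 1); they miss things now and then, are a little off and sometimes report something else, mostly with a low value. They report only what shows in the picture. A call takes as long as a camera call. They do not tell look-alikes from the thing itself.
- search_frame(name, picture): "uv" ([column, row] in pixels, amid what is visible of it).
- silhouettes(name, picture): "mask" (384x512 bool, what is visible of it) and "uv" ([column, row] in pixels, amid what is visible of it).
The state is a dict: "time": time; "joint_pos": joint angles; "joint_velocities": joint speeds; "joint_torque": joint torques, N m; "eef_pos": TCP position; "eef_rot": TCP orientation; "ft_force": force on the tool from outside, world axes, zero at the start; "wrist_torque": the same for the moment, N m; "finger_gap": opening from 0.0 (shut) to 1.0 (fully open); "grip_force": force on a finger pad.
Only numpy, scipy, OpenCV 4.12 (cv2) and the standard library are available. Lean on these libraries where they do the work, as an engineer would, in place of code of your own. Each camera call takes 0.05 s, during which the arm holds its last target. There are 200 camera calls.

## Task

Stand the small squat jar upright in the open bin of the pantry chest, beside the tin that is in it; then swing the lid fully shut, slide the brass bolt fully home through the keeper on the lid, and turn its handle right down into the notch. If the bolt sticks out over the bin it must be drawn back before the lid can shut. Leave the other jar, the bottle and the tin standing where they are.

Things in the scene. Friction and masses are not known exactly. Their poses are not given: they have to be found in the camera images.
- chest: White wooden chest with a brown hinged lid, fixed to the counter; outside 170 x 340 mm (its x, y). Origin at the centre of its underside, z up, yaw varies. Its -y end (y -170 to -40) is a solid fixed deck, top 90 mm above the counter, carrying a brass barrel bolt that lies along y at x 0, axis 106 mm above the counter. The rest is an open bin.
- bin_floor (a point): centre of the bin's floor (chest x 0, y +60, z 10 mm); axes as the chest's. In chest mm the bin is open inside from x -77 to +77 and y -40 to +155; rim 80 mm above the counter, side walls 8 mm thick
- notch (a point): centre of the 13 mm wide notch, at the bolt axis' height (chest x -22, y -72, z 106 mm), where the 7 mm handle stem lies once down. It is cut in a brass fence 4 mm thick on the deck, y -136 to -53, top 118 mm above the counter. Beside it the bolt's two guide blocks, 26 mm wide about x 0, tops 118 mm up, at y -136 to -122 and -54 to -42
- lid (a joint): lid angle, rad: 0 shut, grows as it opens, to 1.9; starts at 1.25 to 1.8. Stiff hinge: the lid stays at any angle and must be pushed all the way shut (about 3 to 5 N near its free edge). A plain board 170 x 203 x 10 mm; shut, its top is level with the deck
- lid_hinge (a point): middle of the lid's hinge line, which runs along the chest's x at y +165 mm, 80 mm above the counter; it turns with the lid: its -y axis points along the lid to the free edge, its z is the normal of the lid's outer (top) face, which lies 10 mm from the hinge line
- lid_edge (a point): middle of the lid's free edge, on the outer face, 203 mm from the hinge line; axes as lid_hinge
- keeper (a point): centre of the opening of the brass keeper on the lid's outer face, near the middle of the free edge, into which the bolt slides; the keeper is 28 mm wide, 16 mm long and 28 mm high, opening 18 mm wide
- bolt (a joint): m slid from fully withdrawn (0) towards the chest's +y (to the lid), 0.040 = home at its stop; starts at 0 to 0.024. Friction 2 N. Above 0.007 the 10 mm rod sticks out over the bin and stops the lid from shutting. The handle turns down into the notch only at 0.035 to 0.040; elsewhere the fence stops it about 50 degrees from upright. It slides with the handle anywhere near upright
- bolt_tip (a point): front end of the bolt rod, on its axis
- handle (a joint): angle of the bolt's handle about the bolt's axis, rad: 0 upright, grows as it turns towards the chest's -x side, 1.57 = level, fully down in the notch; range -0.6 to 1.57, starts between -0.45 and 0.45. It stays where it is left (about 1 N at the knob turns it).
- handle_knob (a point): centre of the ball knob, 18 mm diameter, at the end of the handle, 50 mm from the bolt's axis (stem 7 mm thick). At bolt 0 the stem is at chest y -110 mm; its z axis points from the bolt's axis to the knob
- jar: the small squat jar to put away: amber glass with a wooden lid, 50 mm diameter, 60 mm high, loose and upright on the counter, among the tall jar and the bottle (their three places are swapped). Origin at the centre of its underside, z up.
- tall_jar: bystander: same look but tall, 64 mm diameter, 135 mm high, origin at the centre of its underside
- oil_bottle: bystander: green glass bottle, 60 mm diameter, 200 mm high, origin at the centre of its underside
- tin: bystander: tin, 60 mm diameter, 62 mm high, standing in the bin at the hinge (+y) end, loose; origin at the centre of its underside
There are look-alikes about, which are no part of the job. What is shaped like the jar but blue or green is not meant.

How it is judged (in metres and radians):
On the way, in this order (a step that is already met when the one before it is completed fails the run):
1. the small jar stands upright on the floor of the bin, let go (x of jar in the frame of chest between -0.077 and 0.077 m and y of jar in the frame of chest between -0.04 and 0.155 m and z of jar in the frame of chest below 0.02 m and angle between jar's own z axis and vertical below 0.2 rad and contact force between jar and the fingers below 0.3 N), for 0.2 s.
2. the lid is shut (value of joint lid below 0.03 rad), for 0.2 s.
3. the bolt is home through the keeper, lid still shut (value of joint lid below 0.03 rad and value of joint bolt above 0.033 m), for 0.1 s.
4. the handle is down in the notch (all of step 3 and value of joint handle above 1.35 rad), for 0.2 s.
At the end, for the whole second after the job is handed in: The small jar stands upright (within 0.2 rad) and still on the bin's floor, the lid is shut (under 0.03 rad), the bolt is home (over 33 mm) and its handle is down in the notch (over 1.35 rad) (all of step 4 and x of jar in the frame of chest between -0.077 and 0.077 m and y of jar in the frame of chest between -0.04 and 0.155 m and z of jar in the frame of chest below 0.02 m and angle between jar's own z axis and vertical below 0.2 rad and linear speed of each of jar, tin below 0.02 m/s); the robot touches nothing.
It fails at once if the tall jar is moved more than 30 mm or tipped (distance of tall_jar from where it was at the start of the episode above 0.03 m or angle between tall_jar's own z axis and vertical above 0.3 rad).
It fails at once if the oil bottle is moved more than 30 mm or tipped (distance of oil_bottle from where it was at the start of the episode above 0.03 m or angle between oil_bottle's own z axis and vertical above 0.3 rad).
It fails at once if the tin is moved more than 30 mm or tipped (distance of tin from where it was at the start of the episode above 0.03 m or angle between tin's own z axis and vertical above 0.3 rad).
It also fails if it takes over 72 s, if anything falls off the work surface, if the arm or the gripper's body presses on something with over 40 N, if the wrist force passes 120 N, or if a joint passes its speed limit or range.

## Working session

There is one attempt and no reset: what is moved stays moved. The work goes in short steps, Python scripts to look and compute and a tool call to move; the robot and the scene stay as the last step left them, time stands still between calls to the robot, and variables do not carry over. Pictures are saved under pics/ and viewed, at most 10 in all, crops included, and the job is handed in when it is done.

Besides the shell and the picture viewer there is one more tool, called after "Request:" by a JSON object that holds its "method" and its "body". move_arm: Moves the arm, as the interface text tells. Its arguments: {"type":"object","properties":{"series":{"type":"string"}},"required":["series"]}

```bash
mkdir -p pics; cat > h.py <<'E'
import numpy as np, cv2
from workcell import sense, camera, hand_in, search_frame, silhouettes
from scipy.spatial.transform import Rotation as R
def proj(p,P):
    T=np.linalg.inv(p["world_from_camera"]); c=(T@np.r_[P,1])[:3]
    return np.array([p["fx"]*c[0]/c[2]+p["cx"],p["fy"]*c[1]/c[2]+p["cy"]])
def ray(p,uv):
    T=p["world_from_camera"]; d=T[:3,:3]@np.array([(uv[0]-p["cx"])/p["fx"],(uv[1]-p["cy"])/p["fy"],1]); return T[:3,3],d/np.linalg.norm(d)
def atz(p,uv,z):
    o,d=ray(p,uv); return o+d*(z-o[2])/d[2]
def tri(ps,uvs):
    A=np.zeros((3,3));b=np.zeros(3)
    for p,u in zip(ps,uvs):
        o,d=ray(p,u);M=np.eye(3)-np.outer(d,d);A+=M;b+=M@o
    return np.linalg.solve(A,b)
def save(p,n,box=None,s=1.5):
    c=p["color"]
    if box: c=c[box[1]:box[3],box[0]:box[2]]
    cv2.imwrite("pics/"+n,cv2.resize(cv2.cvtColor(c,cv2.COLOR_RGB2BGR),None,fx=s,fy=s,interpolation=cv2.INTER_CUBIC))
E
python3 - <<'E'
from h import *
a=camera("scene");b=camera("side")
for n,p in(("scene",a),("side",b)):
    save(p,n+"0.png"); print(n,p["world_from_camera"].round(2).tolist(),p["fx"])
    for k in["chest","jar","tall_jar","oil_bottle","tin","lid","lid_edge","keeper","handle_knob","bolt_tip","notch","bin_floor","lid_hinge"]:
        print(n,k,[(np.round(r["uv"]).tolist(),round(r["conf"],2)) for r in search_frame(k,p)][:4])
s=sense();print(s["eef_pos"],s["eef_rot"],s["time"])
E
```

```text
scene [[0.88, 0.4, -0.25, 675.72], [0.47, -0.75, 0.47, -433.0], [-0.0, -0.53, -0.85, 843.86], [0.0, 0.0, 0.0, 1.0]] 348.61245630730645
scene chest [([312.0, 167.0], 0.59)]
scene jar [([176.0, 256.0], 0.87), ([213.0, 271.0], 0.79), ([222.0, 233.0], 0.72)]
scene tall_jar [([243.0, 309.0], 0.88), ([284.0, 186.0], 0.65)]
scene oil_bottle [([182.0, 329.0], 0.61)]
scene tin [([310.0, 154.0], 0.95)]
scene lid [([334.0, 108.0], 0.9), ([181.0, 325.0], 0.25)]
scene lid_edge [([332.0, 108.0], 0.76)]
scene keeper [([331.0, 104.0], 0.59)]
scene handle_knob [([331.0, 106.0], 0.25)]
scene bolt_tip [([287.0, 191.0], 0.64)]
scene notch [([309.0, 170.0], 0.61), ([331.0, 106.0], 0.41), ([288.0, 190.0], 0.39)]
scene bin_floor [([308.0, 168.0], 0.68)]
scene lid_hinge []
side [[-0.89, -0.3, 0.35, 76.69], [-0.46, 0.56, -0.7, 814.43], [0.01, -0.78, -0.63, 879.55], [0.0, 0.0, 0.0, 1.0]] 433.593964690159
side chest [([206.0, 239.0], 0.58)]
side jar [([294.0, 208.0], 0.87), ([296.0, 189.0], 0.62), ([329.0, 196.0], 0.55)]
side tall_jar [([272.0, 159.0], 0.61)]
side oil_bottle [([310.0, 151.0], 0.7)]
side tin []
side lid [([181.0, 240.0], 0.68)]
side lid_edge [([181.0, 241.0], 0.95)]
side keeper [([184.0, 241.0], 0.97)]
side handle_knob [([236.0, 200.0], 0.36)]
side bolt_tip []
side notch [([203.0, 238.0], 0.77)]
side bin_floor []
side lid_hinge [([182.0, 239.0], 0.82)]
[ 237.92964154 -604.9265382   210.04557366] [ 4.89783537e-05  9.82493326e-01  1.86297777e-01 -5.26311135e-06] 1.4
```

View pics/scene0.png

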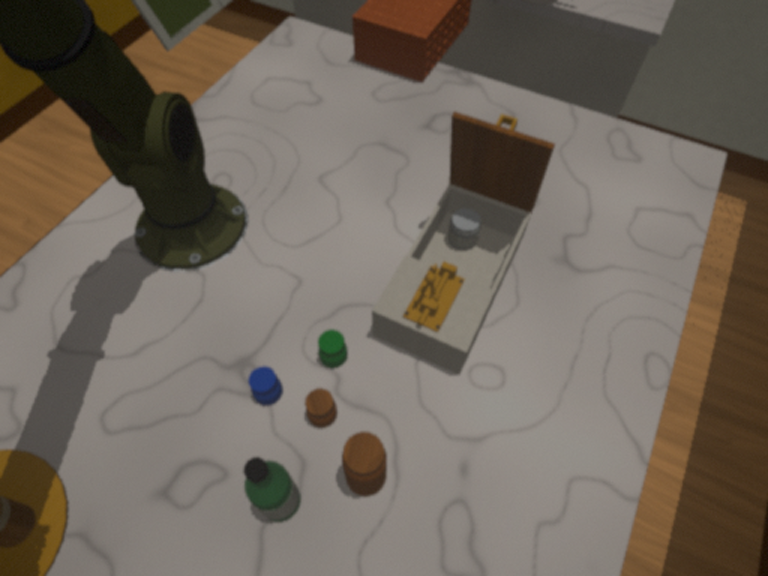

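View pics/side0.png

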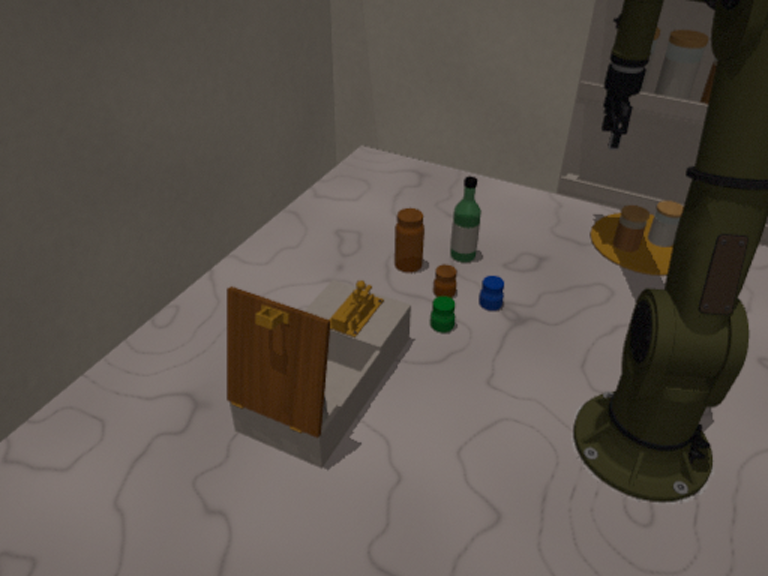

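The scene view shows the chest at about (300,160), with its lid open, and three small jar shapes: blue (176,256), green (222,233) and amber (213,271). The amber one with the wooden lid fits "jar". The larger amber one at (243,309) is tall_jar, and the bottle is at (180,327). I'll confirm this in an enlarged crop.

```bash
python3 - <<'E'
from h import *
a=camera("scene");b=camera("side")
c1=cv2.resize(a["color"][65:255,240:380],None,fx=3,fy=3,interpolation=cv2.INTER_CUBIC)
c2=cv2.resize(a["color"][210:350,150:270],None,fx=3,fy=3,interpolation=cv2.INTER_CUBIC)
im=np.zeros((570,780,3),np.uint8); im[:,:420]=c1; im[:420,420:]=c2
cv2.imwrite("pics/crop1.png",cv2.cvtColor(im,cv2.COLOR_RGB2BGR))
for k,u,v,z in[("jar",(213,271),(296,189),30),("tall",(243,309),(272,159),67),("green",(222,233),(295,209),30),("tin",(310,154),None,41+0)]:
    print(k,atz(a,u,z).round(), tri([a,b],[u,v]).round() if v else "")
print("bottle",tri([a,b],[(181,322),(310,151)]).round(), "capt",atz(a,(171,313),195).round())
# chest corners on the deck end (approx, from 1.5x picture)
for n,u,z in[("deckL",(248,203),90),("deckR",(308,237),90)]: print(n,atz(a,u,z).round())
for k in["jar","tall_jar","oil_bottle"]:
  for n,p in(("s",a),("d",b)):
    for m in silhouettes(k,p)[:4]:
      r,c=np.where(m["mask"]); print(k,n,round(m["conf"],2),c.min(),c.max(),r.min(),r.max())
E
```

```text
jar [ 450. -217.   30.] [ 451. -215.   26.]
tall [ 563. -270.   67.] [ 565. -270.   71.]
green [ 417. -119.   30.] [ 416. -119.   29.]
tin [517. 220.  41.] 
bottle [ 466. -357.   84.] capt [ 470. -365.  195.]
deckL [451. -40.  90.]
deckR [622. -55.  90.]
jar s 0.92 212 233 220 244
jar s 0.71 166 188 244 269
jar s 0.65 204 224 258 284
jar d 0.88 319 335 184 207
jar d 0.85 289 303 177 198
jar d 0.59 287 303 198 221
tall_jar s 0.97 228 257 287 330
tall_jar d 0.89 263 282 139 181
tall_jar d 0.45 150 219 192 290
oil_bottle s 0.67 163 201 304 346
oil_bottle d 0.68 300 320 118 174
```

View pics/crop1.png

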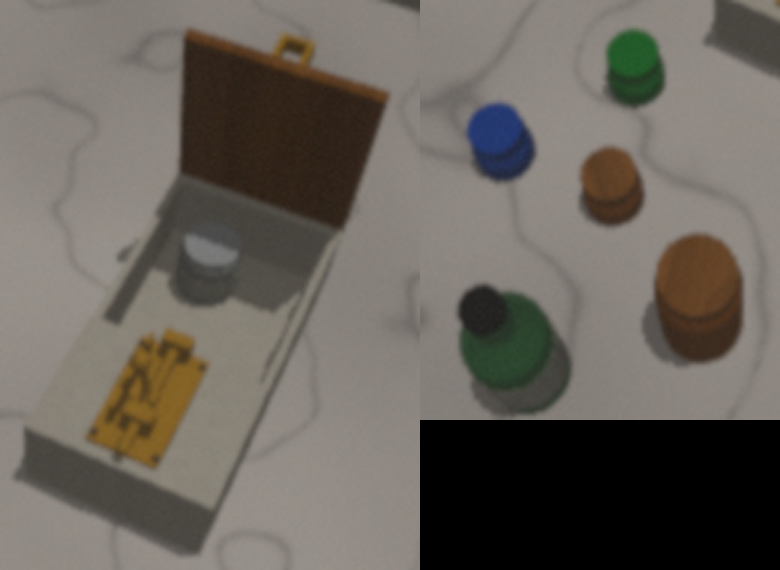

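Crop1 confirms it: the small squat amber jar with a wooden lid is at scene (214,272). Blue and green are look-alikes, tall_jar is at (243,309) and the bottle at (180,327). The deck corners are at scene (249,208) and (311,235), and the hinge corners at (301,123) and (354,142).

```bash
cat >> h.py <<'E'
def rows(target,theta=None,Rt=None,s=None):
    """shift (cm) and rotvec in the present tool axes for a TCP target (mm), tool down with its x at yaw theta (deg)"""
    s=s or sense(); q=s["eef_rot"]; R0=R.from_quat(np.r_[q[1:],q[0]])
    if Rt is None: Rt=R0 if theta is None else R.from_euler("z",theta,degrees=True)*R.from_euler("x",180,degrees=True)
    return (R0.inv().apply(np.array(target)-s["eef_pos"])/10).round(2).tolist(), (R0.inv()*Rt).as_rotvec().round(3).tolist()
E
python3 - <<'E'
from h import *
a=camera("scene")
A=atz(a,(249,208.3),90);B=atz(a,(311,235),90);C=atz(a,(300.7,123.3),80);D=atz(a,(354.3,141.7),80)
print(A.round(),B.round(),C.round(),D.round(),[np.linalg.norm(x).round() for x in(A-B,C-D,A-C,B-D)])
M=np.array([[-85,-170],[85,-170],[-85,165],[85,165]]);W=np.array([A,B,C,D])[:,:2]
m0,w0=M.mean(0),W.mean(0);z=((W-w0)@[1,1j])@np.conj((M-m0)@[1,1j]);yaw=np.angle(z)
o=w0-np.array([[np.cos(yaw),-np.sin(yaw)],[np.sin(yaw),np.cos(yaw)]])@m0
print("chest",o.round(1),np.degrees(yaw).round(2))
Rz=R.from_euler("z",yaw)
tin=atz(a,(240+211/3,65+245/3),72);print("tin chest",Rz.inv().apply(tin-np.r_[o,0]).round())
print("blue",atz(a,(176,256),30).round(),"target",(Rz.apply([0,15,0])+np.r_[o,0]).round(1))
print(rows([451,-216,180],40))
E
```

```text
[461. -52.  90.] [626. -47.  90.] [455. 283.  80.] [619. 289.  80.] [np.float64(166.0), np.float64(165.0), np.float64(335.0), np.float64(336.0)]
chest [540.2 120.7] 1.24
tin chest [-24. 100.  72.]
blue [ 348. -228.   30.] target [539.9 135.7   0. ]
([34.07, -28.39, 3.0], [0.0, 0.0, -0.323])
```

Request:
{"method": "move_arm", "body": {"series": "8.5 0 0 -5 0 0 0; 8.5 2 -1.5 -10 0 0 0; 8.5 6.5 -5.2 -10 0 0 -0.1; 8.5 11 -9 -10 0 0 -0.2; 8.5 15.5 -12.8 -10 0 0 -0.323; 8.5 20 -16.6 -10 0 0 -0.323; 8.5 24.5 -20.4 -10 0 0 -0.323; 8.5 29 -24.2 -8 0 0 -0.323; 8.5 34 -28.4 -5 0 0 -0.323; 8.5 34 -28.4 0 0 0 -0.323; 8.5 34 -28.4 0 0 0 -0.323; 8.5 34 -28.4 0 0 0 -0.323"}}

```text
time: 3.35
eef_pos: [450.7, -217.7, 211.8]
eef_rot: [0.001, 0.94, 0.341, 0.001]
ft_force: [-0.5, -0.2, 0.2]
finger_gap: 0.997
grip_force: 0.0
```

```bash
python3 - <<'E'
from h import *
w=camera("wrist");save(w,"w1.png");s=sense();print(s["eef_pos"],s["eef_rot"])
for m in silhouettes("jar",w)[:4]:
    r,c=np.where(m["mask"]);print(m["uv"],m["conf"],c.min(),c.max(),r.min(),r.max(),w["color"][m["mask"]].mean(0).round(),atz(w,m["uv"],45).round())
print("expect",proj(w,[451,-216,60]),rows([451,-216,45],40))
E
```

```text
[ 451.13480308 -218.03055559  212.40864009] [0.00144206 0.94013887 0.34078689 0.00105785]
[263.0, 173.2] 0.75 245 284 151 196 [94. 64. 40.] [ 453. -216.   45.]
[222.4, 240.6] 0.68 200 241 213 261 [16. 34. 72.] [ 353. -232.   45.]
[182.6, 143.6] 0.65 154 203 124 165 [35. 88. 44.] [ 420. -123.   45.]
expect [261.94536578 176.98968801] ([0.09, -0.24, 16.75], [0.004, -0.001, -0.003])
```

View pics/w1.png

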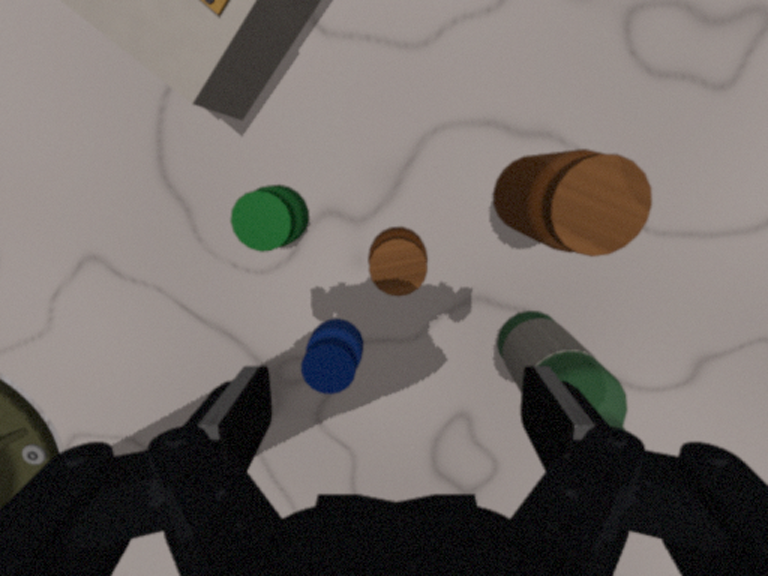

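The wrist view shows the amber jar's lid at (265,177), within 2 mm of my estimate. Going down and gripping.

Request:
{"method": "move_arm", "body": {"series": "8.5 0.2 -0.2 4 0 0 0; 8.5 0.2 -0.2 9 0 0 0; 8.5 0.2 -0.2 13.5 0 0 0; 8.5 0.2 -0.2 17.2 0 0 0; 8.5 0.2 -0.2 17.2 0 0 0; 4 0.2 -0.2 17.2 0 0 0; 3.5 0.2 -0.2 17.2 0 0 0; 3.5 0.2 -0.2 17.2 0 0 0; 3.5 0.2 -0.2 17.2 0 0 0; 3.5 0.2 -0.2 17.2 0 0 0; 3.5 0.2 -0.2 13 0 0 0; 3.5 0.2 -0.2 8 0 0 0; 3.5 0.2 -0.2 3 0 0 0; 3.5 0.2 -0.2 -2 0 0 0; 3.5 0.2 -0.2 -4 0 0 0; 3.5 0.2 -0.2 -4 0 0 0"}}

```text
time: 5.45
eef_pos: [451.5, -213.6, 251.6]
eef_rot: [0.001, 0.94, 0.342, 0.001]
ft_force: [0.3, -0.1, -1.1]
finger_gap: 0.41
grip_force: 0.0
```

```bash
python3 - <<'E'
from h import *
s=sense();print(s["eef_pos"],s["finger_gap"],s["grip_force"]);print(rows([540,131,250],91.2),rows([540,131,54],91.2))
E
```

```text
[ 451.53096016 -213.64829827  251.59478312] 0.4100419388830076 0.0
([28.93, -20.72, 0.12], [0.004, 0.001, -0.894]) ([28.91, -20.79, 19.72], [0.004, 0.001, -0.894])
```

The gripper came up empty. Looking again.

```bash
python3 - <<'E'
from h import *
a=camera("scene");b=camera("side");w=camera("wrist")
c1=cv2.resize(a["color"][170:350,130:290],None,fx=2.3,fy=2.3)
c2=cv2.resize(b["color"][100:270,240:400],None,fx=2.3,fy=2.3)
im=np.zeros((414,740,3),np.uint8);im[:c1.shape[0],:c1.shape[1]]=c1;im[:c2.shape[0],370:370+c2.shape[1]]=c2[:,:370]
cv2.imwrite("pics/c2.png",cv2.cvtColor(im,cv2.COLOR_RGB2BGR))
for n,p in(("a",a),("b",b),("w",w)):
  for m in silhouettes("jar",p)[:4]:
    r,c=np.where(m["mask"]);print(n,m["uv"],round(m["conf"],2),c.min(),c.max(),r.min(),r.max(),p["color"][m["mask"]].mean(0).round(),atz(p,m["uv"],45).round())
E
```

```text
a [175.1, 252.5] 0.96 166 188 244 269 [42. 51. 84.] [ 347. -225.   45.]
a [211.2, 272.4] 0.66 203 224 259 285 [100.  73.  51.] [ 452. -226.   45.]
a [224.7, 232.8] 0.64 213 231 220 242 [45. 95. 51.] [ 428. -121.   45.]
b [297.3, 186.7] 0.73 288 304 177 198 [67. 44. 19.] [ 445. -204.   45.]
b [327.7, 195.8] 0.72 319 335 184 207 [12. 29. 64.] [ 345. -206.   45.]
b [293.4, 207.6] 0.71 287 303 198 221 [13. 62. 24.] [ 416. -105.   45.]
w [262.6, 170.2] 0.86 249 285 149 190 [105.  73.  48.] [ 448. -213.   45.]
w [189.8, 141.5] 0.82 169 213 123 163 [40. 96. 50.] [ 417. -118.   45.]
w [230.1, 224.9] 0.61 210 246 205 248 [22. 39. 77.] [ 360. -228.   45.]
```

View pics/c2.png

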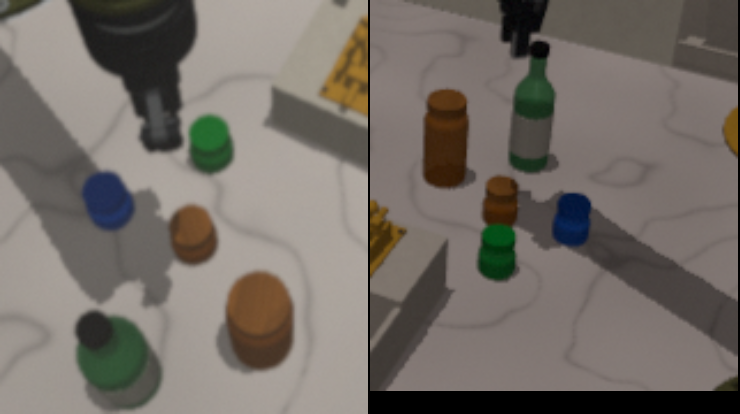

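The amber jar still stands where it was, at scene (211,272). The fingers had probably not closed before the lift, so I'll repeat and check the grip before lifting.

```bash
python3 -c "
from h import *
print(rows([451,-215,40],40))"
```

```text
([-0.03, 0.27, 20.86], [-0.002, 0.001, -0.0])
```

Request:
{"method": "move_arm", "body": {"series": "8.5 0 0 0 0 0 0; 8.5 0 0 5 0 0 0; 8.5 0 0 9 0 0 0; 8.5 0 0 9 0 0 0; 8.5 0 0 14 0 0 0; 8.5 0 0 18 0 0 0; 8.5 0 0 21.2 0 0 0; 8.5 0 0 21.2 0 0 0; 8.5 0 0 21.2 0 0 0"}}

```text
time: 6.88
eef_pos: [452.4, -214.2, 40.3]
eef_rot: [0.001, 0.94, 0.342, 0.001]
ft_force: [0.3, -0.7, 0.3]
finger_gap: 0.993
grip_force: 0.0
```

Request:
{"method": "move_arm", "body": {"series": "3 0 0 0 0 0 0; 3 0 0 0 0 0 0; 3 0 0 0 0 0 0; 3 0 0 0 0 0 0; 3 0 0 0 0 0 0; 3 0 0 0 0 0 0"}}

```text
time: 7.62
eef_pos: [450.8, -213.5, 38.3]
eef_rot: [0.0, 0.94, 0.342, 0.0]
ft_force: [-0.7, 0.7, 3.4]
finger_gap: 0.352
grip_force: 2.0
```

```bash
python3 - <<'E'
from h import *
w=camera("wrist");save(w,"w2.png");s=sense();print(s["eef_pos"],s["finger_gap"],s["grip_force"])
E
```

```text
[ 450.79883601 -213.46621671   38.33693448] 0.3507227500582121 2.1413027867674828
```

View pics/w2.png

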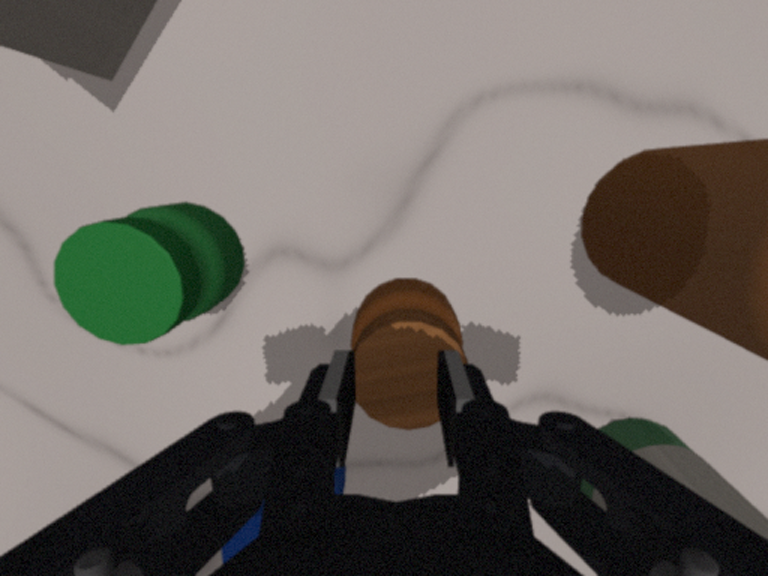

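```bash
python3 - <<'E'
from h import *
w=camera("wrist");a=camera("scene");b=camera("side")
for n,uv,z in(("top",(407/1.5,372/1.5),60),("far base edge",(407/1.5,280/1.5),25)): print(n,atz(w,uv,z).round(1))
print("tcp px",proj(w,sense()["eef_pos"])*1.5)
for n,p in(("a",a),("b",b)):
  for m in silhouettes("jar",p)[:4]:
    r,c=np.where(m["mask"]);print(n,m["uv"],round(m["conf"],2),c.min(),c.max(),r.min(),r.max(),p["color"][m["mask"]].mean(0).round(),atz(p,m["uv"],30).round())
print(a["world_from_camera"][:3,3], w["world_from_camera"].round(2))
E
```

```text
top [ 453.2 -217.4   60. ]
far base edge [ 473.6 -201.4   25. ]
tcp px [394.59822073 346.89001184]
a [175.9, 253.3] 0.91 166 188 244 270 [36. 47. 78.] [ 344. -222.   30.]
a [219.4, 278.5] 0.61 204 225 264 284 [80. 61. 48.] [ 473. -226.   30.]
a [227.8, 231.6] 0.49 223 232 220 242 [51. 88. 54.] [ 428. -109.   30.]
a [240.2, 307.7] 0.49 228 257 287 330 [97. 69. 46.] [ 551. -263.   30.]
b [326.7, 195.4] 0.83 320 335 184 207 [11. 30. 65.] [ 353. -224.   30.]
b [291.2, 208.4] 0.82 288 302 198 220 [ 9. 63. 22.] [ 426. -115.   30.]
b [296.0, 188.8] 0.48 288 303 179 197 [63. 39. 17.] [ 451. -210.   30.]
b [238.4, 199.2] 0.25 229 247 188 211 [100.  72.  23.] [587. -79.  30.]
[ 675.71944867 -433.00205357  843.85754537] [[ 6.4000e-01 -7.4000e-01 -2.1000e-01  5.0489e+02]
 [-7.7000e-01 -6.2000e-01 -1.8000e-01 -1.6838e+02]
 [ 0.0000e+00  2.8000e-01 -9.6000e-01  2.0219e+02]
 [ 0.0000e+00  0.0000e+00  0.0000e+00  1.0000e+00]]
```

The position is right. The fingers simply reached the opening I commanded, so the jar is narrower at this height (its neck) than I assumed. Closing fully.

Request:
{"method": "move_arm", "body": {"series": "0 0 0 0 0 0 0; 0 0 0 0 0 0 0; 0 0 0 0 0 0 0; 0 0 0 0 0 0 0"}}

```text
time: 8.43
eef_pos: [456.3, -217.8, 42.2]
eef_rot: [0.006, 0.94, 0.342, 0.004]
ft_force: [3.5, -5.8, 13.9]
finger_gap: 0.001
grip_force: 6.7
```

```bash
python3 - <<'E'
from h import *
a=camera("scene");b=camera("side");w=camera("wrist")
im=np.zeros((600,800,3),np.uint8)
im[:312,:416]=cv2.resize(w["color"],(416,312))
im[:312,420:796]=cv2.resize(b["color"][130:230,240:360],(376,312),interpolation=cv2.INTER_CUBIC)
im[316:596,:400]=cv2.resize(a["color"][230:300,160:260],(400,280),interpolation=cv2.INTER_CUBIC)
cv2.imwrite("pics/c3.png",cv2.cvtColor(im,cv2.COLOR_RGB2BGR))
E
```

```text
(no output)
```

View pics/c3.png

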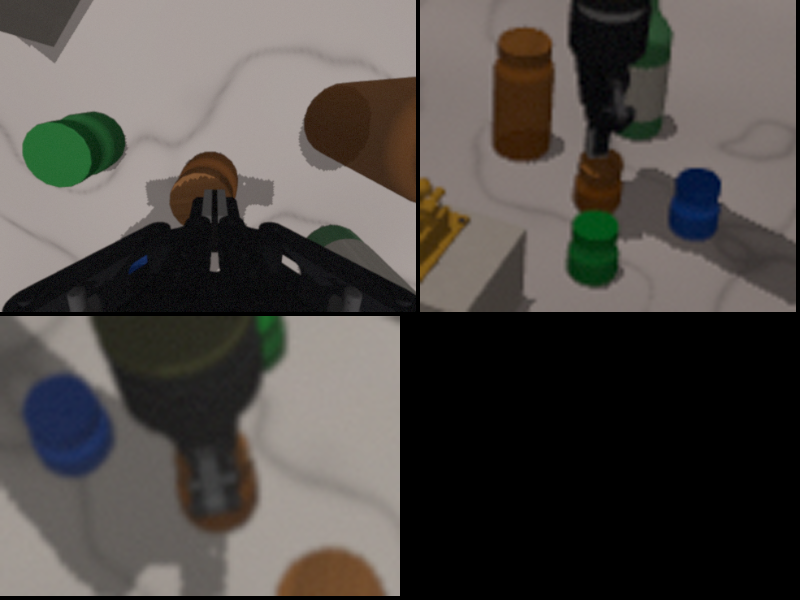

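The fingers closed on top of the jar's lid, at (215,190) in the wrist panel, so the tips stand higher than I reckoned. The jar is still upright. I'll open, go lower and close again, watching the force.

Request:
{"method": "move_arm", "body": {"series": "8.5 0 0 0 0 0 0; 8.5 0 0 -1 0 0 0; 8.5 0 0 -1 0 0 0; 8.5 0 0 -1 0 0 0; 8.5 0 0 -1 0 0 0; 8.5 0 0 -1 0 0 0; 8.5 0 0 0 0 0 0; 8.5 0 0 0.8 0 0 0; 8.5 0 0 1.6 0 0 0; 8.5 0 0 1.8 0 0 0; 8.5 0 0 1.8 0 0 0"}}

```text
time: 9.95
eef_pos: [450.5, -213.3, 19.8]
eef_rot: [-0.0, 0.94, 0.342, -0.0]
ft_force: [1.4, -0.3, 0.0]
finger_gap: 0.992
grip_force: 0.0
```

```bash
python3 - <<'E'
from h import *
a=camera("scene");b=camera("side");w=camera("wrist");s=sense();print(s["eef_pos"],s["ft_force"],w["fx"])
im=np.zeros((600,800,3),np.uint8)
im[:312,:416]=cv2.resize(w["color"],(416,312))
im[:312,420:796]=cv2.resize(b["color"][130:230,240:360],(376,312),interpolation=cv2.INTER_CUBIC)
im[316:596,:400]=cv2.resize(a["color"][230:300,160:260],(400,280),interpolation=cv2.INTER_CUBIC)
cv2.imwrite("pics/c4.png",cv2.cvtColor(im,cv2.COLOR_RGB2BGR))
E
```

```text
[ 450.8839304  -213.45831395   20.30687548] [-0.54406389  0.17990353 -0.11780884] 284.3440126370922
```

View pics/c4.png

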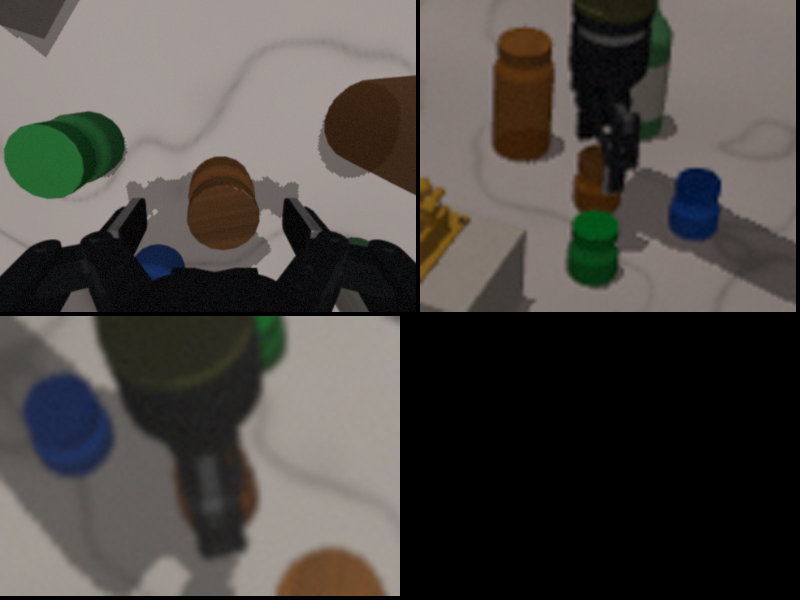

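```bash
python3 - <<'E'
from h import *
a=camera("scene");b=camera("side");w=camera("wrist")
y=np.array([.643,-.766,0]);t=np.array([450.8,-213.4,0])
for z in(0,10,20,30,40,50,60,70):
    print(z,"side",proj(b,t-47*y+[0,0,z]).round(),"scene",proj(a,t+47*y+[0,0,z]).round(),"wrist",proj(w,t-42*y+[0,0,z]).round(),proj(w,t+42*y+[0,0,z]).round())
E
echo "seen: side tip (302,191); scene tip ($((160+222/4)),$((230+(550-316)/4))); wrist tips 176,245 and 350,245"
```

```text
0 side [300. 205.] scene [218. 292.] wrist [202. 220.] [324. 219.]
10 side [300. 202.] scene [218. 291.] wrist [199. 225.] [327. 225.]
20 side [301. 200.] scene [217. 290.] wrist [196. 231.] [330. 231.]
30 side [301. 197.] scene [217. 288.] wrist [192. 238.] [334. 238.]
40 side [301. 195.] scene [217. 287.] wrist [187. 245.] [338. 245.]
50 side [301. 192.] scene [216. 286.] wrist [182. 254.] [343. 254.]
60 side [302. 190.] scene [216. 284.] wrist [177. 264.] [349. 263.]
70 side [302. 187.] scene [216. 283.] wrist [170. 275.] [355. 274.]
seen: side tip (302,191); scene tip (215,288); wrist tips 176,245 and 350,245
```

Projecting the fingertips into all three views puts them about 30 mm farther back than stated: tips near z 45–50 with the TCP at 20. I'll go down another 23 mm and close.

Request:
{"method": "move_arm", "body": {"series": "8.5 0 0 0.8 0 0 0; 8.5 0 0 1.6 0 0 0; 8.5 0 0 2.3 0 0 0; 8.5 0 0 2.3 0 0 0; 3 0 0 2.3 0 0 0; 3 0 0 2.3 0 0 0; 3 0 0 2.3 0 0 0; 3 0 0 2.3 0 0 0; 3 0 0 2.3 0 0 0; 3 0 0 2.3 0 0 0"}}

```text
time: 11.5
eef_pos: [451.5, -213.9, -2.0]
eef_rot: [0.001, 0.94, 0.342, 0.001]
ft_force: [-0.3, -0.6, 5.8]
finger_gap: 0.55
grip_force: 61.5
```

Gripped at 47 mm with 61 N. Lifting.

Request:
{"method": "move_arm", "body": {"series": "3 0 0 -1 0 0 0; 3 0 0 -6 0 0 0; 3 0 0 -11 0 0 0; 3 0 0 -16 0 0 0; 3 0 0 -21 0 0 0; 3 0 0 -21 0 0 0"}}

```text
time: 12.25
eef_pos: [452.9, -214.1, 211.6]
eef_rot: [0.003, 0.94, 0.342, 0.003]
ft_force: [0.4, -0.8, -2.1]
finger_gap: 0.55
grip_force: 62.5
```

```bash
python3 - <<'E'
from h import *
a=camera("scene");b=camera("side");s=sense();print(s["eef_pos"],s["finger_gap"],s["grip_force"])
C=lambda P:R.from_euler("z",1.24,degrees=True).inv().apply(np.array(P)-[540.2,120.7,0])
print("keeper chest",C(tri([a,b],[(338.3,81.7),(177,211)])).round())
for n in["keeper","handle_knob","bolt_tip"]:
  print(n,[[(np.round(r["uv"],1).tolist(),round(r["conf"],2)) for r in search_frame(n,p)[:2]] for p in(a,b)])
print(rows([539.7,142.7,s["eef_pos"][2]],91.2),rows([539.7,142.7,9],91.2))
E
```

```text
[ 450.21718241 -213.13078246  206.8923511 ] 0.5475191624357942 62.543409056961536
keeper chest [ -1. 151. 273.]
keeper [[([332.9, 107.1], 0.91)], [([186.0, 239.6], 0.67)]]
handle_knob [[], [([182.6, 242.3], 0.46)]]
bolt_tip [[([287.9, 192.1], 0.65), ([333.1, 108.1], 0.39)], [([238.1, 190.5], 0.69), ([301.9, 136.2], 0.68)]]
([29.73, -21.48, -0.09], [-0.002, -0.0, -0.894]) ([29.75, -21.44, 19.7], [-0.002, -0.0, -0.894])
```

Request:
{"method": "move_arm", "body": {"series": "3 3.7 -2.7 0 0 0 -0.1; 3 7.4 -5.4 0 0 0 -0.22; 3 11.1 -8 0 0 0 -0.34; 3 14.8 -10.7 0 0 0 -0.46; 3 18.6 -13.4 0 0 0 -0.58; 3 22.3 -16.1 0 0 0 -0.7; 3 26 -18.8 0 0 0 -0.8; 3 29.7 -21.5 0 0 0 -0.894; 3 29.7 -21.5 0 0 0 -0.894; 3 29.7 -21.5 5 0 0 -0.894; 3 29.7 -21.5 5 0 0 -0.894; 3 29.7 -21.5 5 0 0 -0.894"}}

```text
time: 14.15
eef_pos: [540.5, 141.6, 157.9]
eef_rot: [0.0, 0.7, 0.714, 0.0]
ft_force: [0.2, -0.5, -0.9]
finger_gap: 0.546
grip_force: 62.6
```

```bash
python3 - <<'E'
from h import *
s=sense();print(s["eef_pos"],s["eef_rot"],s["finger_gap"],s["grip_force"])
a=camera("scene");b=camera("side");w=camera("wrist")
im=np.zeros((600,800,3),np.uint8)
im[:300,:400]=cv2.resize(w["color"],(400,300))
im[:300,400:]=cv2.resize(b["color"][160:310,130:330],(400,300),interpolation=cv2.INTER_CUBIC)
im[300:,:400]=cv2.resize(a["color"][70:250,220:460],(400,300),interpolation=cv2.INTER_CUBIC)
cv2.imwrite("pics/c5.png",cv2.cvtColor(im,cv2.COLOR_RGB2BGR))
print(rows([539.7,142.7,9],91.2))
E
```

```text
[540.52145866 141.64730301 157.93504904] [1.80239850e-04 7.00103257e-01 7.14041572e-01 1.71872460e-04] 0.5457412165055154 62.63594442978501
([0.05, -0.19, 14.98], [0.003, -0.0, -0.001])
```

View pics/c5.png

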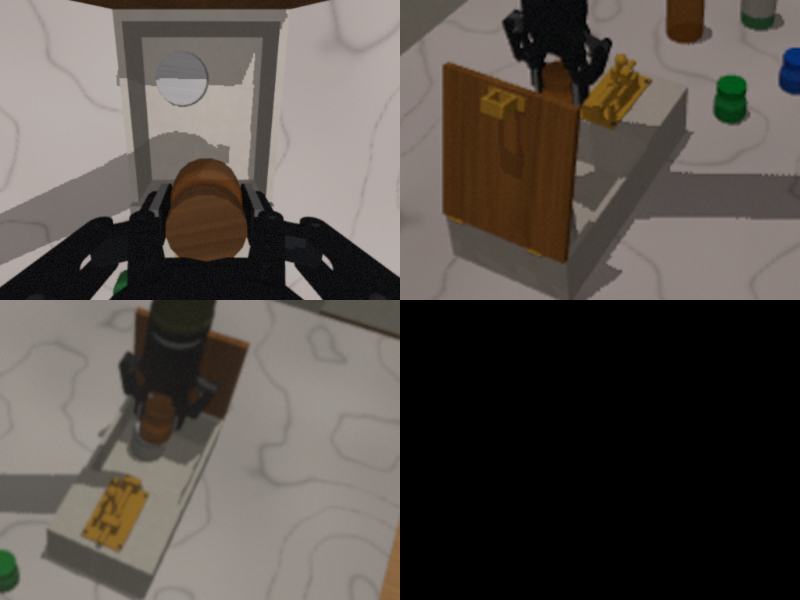

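The wrist panel shows the jar over the bin, clear of the tin at (182,78), and the bolt is short on the deck. Lowering slowly.

Request:
{"method": "move_arm", "body": {"series": "3 0 -0.1 4 0 0 0; 3 0 -0.1 8 0 0 0; 3 0 -0.1 11 0 0 0; 3 0 -0.1 13 0 0 0; 3 0 -0.1 14 0 0 0; 3 0 -0.1 14.6 0 0 0; 3 0 -0.1 14.8 0 0 0; 3 0 -0.1 14.8 0 0 0"}}

```text
time: 15.3
eef_pos: [539.5, 142.3, 9.6]
eef_rot: [0.0, 0.7, 0.714, 0.0]
ft_force: [-0.4, 0.3, -1.0]
finger_gap: 0.55
grip_force: 62.6
```

Request:
{"method": "move_arm", "body": {"series": "3 0 0 0.2 0 0 0; 3 0 0 0.2 0 0 0; 6.8 0 0 0.2 0 0 0; 6.8 0 0 0.2 0 0 0; 6.8 0 0 0.2 0 0 0; 6.8 0 0 -3 0 0 0; 6.8 0 0 -8 0 0 0; 6.8 0 0 -13 0 0 0; 6.8 0 0 -18 0 0 0; 6.8 0 0 -20 0 0 0; 6.8 0 0 -20 0 0 0"}}

```text
time: 16.68
eef_pos: [539.7, 142.4, 209.8]
eef_rot: [0.001, 0.7, 0.714, 0.001]
ft_force: [1.2, 0.2, -0.7]
finger_gap: 0.797
grip_force: 0.0
```

```bash
python3 - <<'E'
from h import *
s=sense();print(s["eef_pos"],s["eef_rot"],s["finger_gap"],s["time"])
a=camera("scene");b=camera("side");w=camera("wrist")
C=lambda P:R.from_euler("z",1.24,degrees=True).inv().apply(np.array(P)-[540.2,120.7,0])
for k,z in(("jar",40),("tin",50)):
  for m in silhouettes(k,w)[:3]:
    r,c=np.where(m["mask"]);print(k,np.round(m["uv"]),round(m["conf"],2),c.min(),c.max(),r.min(),r.max(),w["color"][m["mask"]].mean(0).round(),C(atz(w,m["uv"],z)).round())
for n in["handle_knob","bolt_tip"]:
  for nm,p in(("a",a),("b",b),("w",w)): print(n,nm,[(np.round(r["uv"],1).tolist(),round(r["conf"],2)) for r in search_frame(n,p)[:3]])
  for nm,p in(("a",a),("b",b),("w",w)):
    for m in silhouettes(n,p)[:1]:
      r,c=np.where(m["mask"]);print(n,nm,m["uv"],round(m["conf"],2),c.min(),c.max(),r.min(),r.max())
np.savez("shots.npz",a=a["color"],b=b["color"],w=w["color"])
E
```

```text
[539.68512586 142.41378699 209.81479114] [0.00080246 0.69969143 0.71444432 0.00075025] 0.7969054371329002 16.675
jar [138. 380.] 0.65 133 145 375 383 [25. 35. 61.] [-192. -293.   40.]
jar [264. 178.] 0.6 245 286 154 202 [87. 58. 36.] [-2. 18. 40.]
tin [242. 101.] 0.9 213 270 73 131 [120. 117. 117.] [-25. 104.  50.]
tin [262. 177.] 0.23 245 284 154 202 [86. 58. 35.] [-4. 21. 50.]
handle_knob a [([288.6, 186.3], 0.43)]
handle_knob b [([237.6, 193.9], 0.61)]
handle_knob w [([257.0, 312.3], 0.78)]
handle_knob a [286.1, 189.0] 0.46 283 292 181 198
handle_knob b [240.4, 192.3] 0.52 235 242 188 203
handle_knob w [262.7, 175.2] 0.65 245 285 154 202
bolt_tip a [([289.0, 192.3], 0.67)]
bolt_tip b [([310.3, 149.0], 0.59)]
bolt_tip w [([261.0, 300.8], 0.86)]
bolt_tip a [287.5, 195.2] 0.57 279 297 182 215
bolt_tip w [261.3, 302.7] 0.58 245 269 266 332
```

The jar is released upright in the bin at chest (-2,18), beside the tin at (-25,104). Next I'll look at the bolt from above.

Request:
{"method": "move_arm", "body": {"series": "0 -5 0.1 -2 0 0 0; 0 -10 0.3 -2 0 0 0; 0 -12.2 0.3 -2 0 0 0; 0 -12.2 0.3 -2 0 0 0; 0 -12.2 0.3 -2 0 0 0; 0 -12.2 0.3 -2 0 0 0"}}

```text
time: 18.27
eef_pos: [544.5, 22.3, 229.1]
eef_rot: [-0.0, 0.699, 0.716, 0.0]
ft_force: [0.2, 1.0, 0.1]
finger_gap: -0.003
grip_force: 0.0
```

```bash
cat >> h.py <<'E'
C=lambda P:R.from_euler("z",1.24,degrees=True).inv().apply(np.array(P)-[540.2,120.7,0])
Wd=lambda P:R.from_euler("z",1.24,degrees=True).apply(np.array(P,float))+[540.2,120.7,0]
E
python3 - <<'E'
from h import *
s=sense();print(s["eef_pos"],s["eef_rot"],s["finger_gap"],s["time"])
w=camera("wrist")
for n in["handle_knob","bolt_tip"]:
  print(n,[(np.round(r["uv"],1).tolist(),round(r["conf"],2)) for r in search_frame(n,w)[:3]])
for z in(106,118): print(z,[(y,proj(w,Wd([0,y,z])).round(1).tolist()) for y in(-136,-122,-110,-86,-54,-42)])
print("notch",proj(w,Wd([-22,-72,118])),"corners",[proj(w,Wd(p)).round(1).tolist() for p in([-77,-40,90],[77,-40,90])])
x0,x1,y0,y1=190,340,60,260
im=cv2.resize(w["color"][y0:y1,x0:x1],None,fx=3,fy=3,interpolation=cv2.INTER_CUBIC)
b=camera("side");im2=cv2.resize(b["color"][180:240,205:285],(350,262),interpolation=cv2.INTER_CUBIC)
o=np.zeros((600,800,3),np.uint8);o[:,:450]=im;o[:262,450:]=im2
a=camera("scene");o[270:570,450:800]=cv2.resize(a["color"][165:225,255:325],(350,300),interpolation=cv2.INTER_CUBIC)
cv2.imwrite("pics/c6.png",cv2.cvtColor(o,cv2.COLOR_RGB2BGR))
E
```

```text
[544.51265481  22.33974268 229.07832767] [-9.92518013e-05  6.98576984e-01  7.15534862e-01  2.20292017e-04] -0.003281022651400655 18.275
handle_knob [([247.9, 202.4], 0.68)]
bolt_tip [([257.1, 189.6], 0.9)]
106 [(-136, [262.2, 218.1]), (-122, [262.2, 205.7]), (-110, [262.2, 194.8]), (-86, [262.2, 172.3]), (-54, [262.2, 140.7]), (-42, [262.2, 128.3])]
118 [(-136, [262.1, 222.2]), (-122, [262.1, 209.4]), (-110, [262.1, 198.1]), (-86, [262.1, 174.8]), (-54, [262.1, 141.8]), (-42, [262.1, 128.9])]
notch [239.46686569 160.58298122] corners [[187.8, 125.4], [336.7, 125.7]]
```

View pics/c6.png

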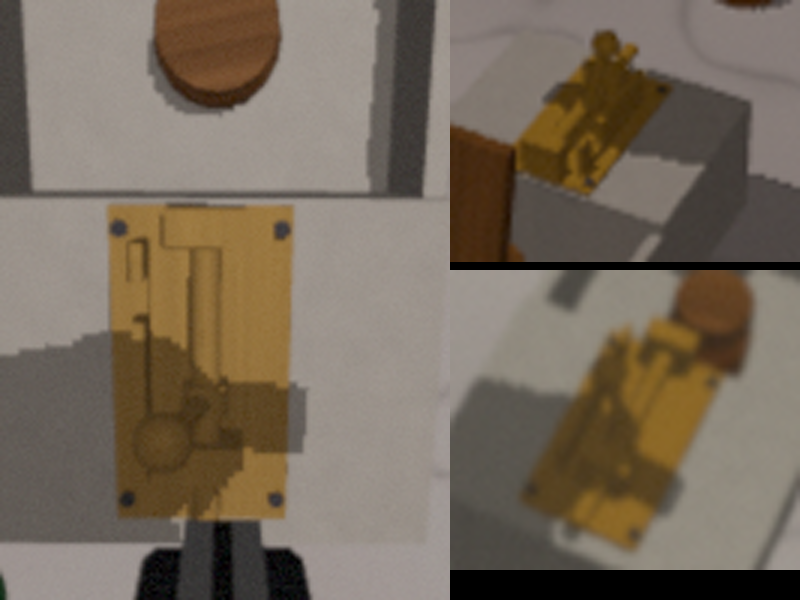

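The crop shows the knob at wrist (244,207), the stem near row 197 (bolt about 0), and nothing past the deck edge at row 125. So the bolt is withdrawn far enough and the lid can shut. Next I'll go over and behind the lid.

Request:
{"method": "move_arm", "body": {"series": "0 0 0 -5 0 0 0; 0 0 0 -10.5 0 0 0; 0 5 1 -10.5 0 0 0; 0 10 2 -10.5 0 0 0; 0 15 3 -10.5 0 0 0; 0 20 4 -10.5 0 0 0; 0 25 4.5 -10.5 0 0 0; 0 28.8 4.5 -10.5 0 0 0; 0 28.8 4.5 -10.5 0 0 0; 0 28.8 4.5 -6 0 0 0; 0 28.8 4.5 -0.8 0 0 0; 0 28.8 4.5 -0.8 0 0 0"}}

```text
time: 20.02
eef_pos: [582.2, 305.8, 232.7]
eef_rot: [-0.001, 0.7, 0.714, -0.004]
ft_force: [-0.2, -1.0, 0.8]
finger_gap: 0.0
grip_force: 0.0
```

```bash
python3 - <<'E'
from h import *
from scipy.optimize import brentq
s=sense();p=s["eef_pos"];c=C(p);print("tcp chest",c.round(1),s["ft_force"],s["time"])
a=camera("scene");b=camera("side")
for n in["lid_edge","keeper","handle_knob"]:
  print(n,[[(np.round(r["uv"],1).tolist(),round(r["conf"],2)) for r in search_frame(n,q)[:2]] for q in(a,b)])
for t in np.r_[1.37,1.25,1.1,.95,.8,.65,.5,.35,.2,.1,.03,0]:
    r=185;y=165-r*np.cos(t)+10*np.sin(t)+11;z=80+r*np.sin(t)+10*np.cos(t)-18
    y-=4*np.sin(t);z-=4*np.cos(t)
    print(round(t,2),"x",round((y-c[1])/10,1),"z",round((c[2]-z)/10,1))
E
```

```text
tcp chest [ 46.  184.1 232.7] [-0.24027052 -1.02274945  0.78776329] 20.025
lid_edge [[([332.7, 107.5], 0.93)], [([184.7, 242.8], 0.72), ([237.5, 190.0], 0.6)]]
keeper [[([178.0, 325.9], 0.72), ([330.3, 107.2], 0.57)], [([188.1, 244.2], 0.79)]]
handle_knob [[([287.3, 189.6], 0.55)], [([236.0, 191.4], 0.41)]]
1.37 x -3.9 z -1.2
1.25 x -6.1 z -0.7
1.1 x -8.7 z 0.3
0.95 x -11.1 z 1.7
0.8 x -13.3 z 3.4
0.65 x -15.2 z 5.4
0.5 x -16.8 z 7.7
0.35 x -18.0 z 10.2
0.2 x -18.8 z 12.8
0.1 x -19.2 z 14.6
0.03 x -19.3 z 15.9
0.0 x -19.3 z 16.5
```

Request:
{"method": "move_arm", "body": {"series": "0 -2 0 -1.2 0 0 0; 0 -3.9 0 -1.2 0 0 0; 0 -6.1 0 -0.7 0 0 0; 0 -8.7 0 0.3 0 0 0; 0 -11.1 0 1.7 0 0 0; 0 -13.3 0 3.4 0 0 0; 0 -15.2 0 5.4 0 0 0; 0 -16.8 0 7.7 0 0 0; 0 -18 0 10.2 0 0 0; 0 -18.8 0 12.8 0 0 0; 0 -19.2 0 14.6 0 0 0"}}

```text
time: 21.8
eef_pos: [588.0, 116.5, 90.7]
eef_rot: [0.0, 0.7, 0.714, 0.0]
ft_force: [0.5, -1.2, 0.5]
finger_gap: -0.003
grip_force: 0.5
```

```bash
python3 - <<'E'
from h import *
s=sense();print("tcp chest",C(s["eef_pos"]).round(1),s["ft_force"],s["time"])
a=camera("scene");b=camera("side")
for n in["lid_edge","keeper"]:
  print(n,[[(np.round(r["uv"],1).tolist(),round(r["conf"],2)) for r in search_frame(n,q)[:2]] for q in(a,b)])
print("keeper if shut",proj(a,Wd([0,-26,104])),proj(b,Wd([0,-26,104])))
E
```

```text
tcp chest [47.7 -5.3 90.7] [ 0.48182516 -1.17315929  0.53005968] 21.8
lid_edge [[([301.3, 158.7], 0.78)], [([202.9, 248.0], 0.69)]]
keeper [[([299.6, 155.8], 0.89)], [([206.3, 249.3], 0.67)]]
keeper if shut [302.77871734 175.07424852] [221.55765796 219.68113388]
```

Request:
{"method": "move_arm", "body": {"series": "0 0 0 1 0 0 0; 0 0 0 1.7 0 0 0; 0 0 0 2.1 0 0 0; 0 0 0 2.1 0 0 0"}}

```text
time: 22.6
eef_pos: [587.0, 117.2, 69.4]
eef_rot: [-0.0, 0.7, 0.715, -0.0]
ft_force: [-1.0, -0.6, -0.1]
finger_gap: 0.0
grip_force: 0.0
```

```bash
python3 - <<'E'
from h import *
s=sense();print("tcp chest",C(s["eef_pos"]).round(1),s["ft_force"],s["time"])
a=camera("scene");b=camera("side")
for n in["lid_edge","keeper"]:
  u=[search_frame(n,q)[0]["uv"] for q in(a,b)];print(n,u,C(tri([a,b],u)).round())
cv2.imwrite("pics/s3.png",cv2.cvtColor(a["color"],cv2.COLOR_RGB2BGR))
m=silhouettes("lid",a)[0];r,c=np.where(m["mask"]);print(m["conf"],c.min(),c.max(),r.min(),r.max(),m["mask"].sum())
hull=cv2.approxPolyDP(cv2.convexHull(np.c_[c,r].astype(np.int32)),4,True)[:,0].tolist();print(hull)
for t in(0,.1,.3,.5): print(t,[proj(a,Wd([x,165-203*np.cos(t)+10*np.sin(t),80+203*np.sin(t)+10*np.cos(t)])).round().tolist() for x in(-85,85)])
E
```

```text
tcp chest [46.8 -4.5 69.4] [-1.02312155 -0.58053428 -0.06963344] 22.6
lid_edge [[300.9, 160.0], [203.3, 248.6]] [-13.  54.  71.]
keeper [[300.3, 158.8], [205.2, 250.0]] [-18.  56.  71.]
0.68 271 353 120 192 1958
[[353, 140], [330, 192], [271, 169], [300, 120]]
0 [[271.0, 170.0], [331.0, 194.0]]
0.1 [[272.0, 165.0], [333.0, 189.0]]
0.3 [[274.0, 152.0], [337.0, 177.0]]
0.5 [[278.0, 138.0], [343.0, 163.0]]
```

The lid outline matches nearly shut. Pressing a bit further until the force shows a hard stop.

Request:
{"method": "move_arm", "body": {"series": "0 0 0 0.3 0 0 0; 0 0 0 0.6 0 0 0; 0 0 0 0.6 0 0 0"}}

```text
time: 23.32
eef_pos: [588.1, 117.3, 68.6]
eef_rot: [0.001, 0.7, 0.714, -0.0]
ft_force: [-10.4, -4.1, 25.7]
finger_gap: 0.001
grip_force: 13.4
```

The lid gave a hard stop at 26 N, so it is shut. Back up for a measurement above the bolt.

Request:
{"method": "move_arm", "body": {"series": "0 0 0 -5 0 0 0; 0 0 0 -10 0 0 0; 0 -4 -2 -15.5 0 0 0; 0 -9.3 -4.5 -15.5 0 0 0; 0 -9.3 -4.5 -15.5 0 0 0; 0 -9.3 -4.5 -15.5 0 0 0"}}

```text
time: 24.08
eef_pos: [544.5, 23.3, 219.0]
eef_rot: [0.0, 0.7, 0.714, 0.0]
ft_force: [0.0, -0.2, -0.2]
finger_gap: -0.0
grip_force: 0.0
```

```bash
python3 - <<'E'
from h import *
from scipy.optimize import least_squares
s=sense();print("tcp chest",C(s["eef_pos"]).round(1),s["ft_force"],s["time"])
w=camera("wrist");a=camera("scene");b=camera("side")
cv2.imwrite("pics/w7.png",cv2.cvtColor(w["color"],cv2.COLOR_RGB2BGR))
for n in["handle_knob","keeper","lid_edge"]:
  for nm,p in(("w",w),("a",a),("b",b)): print(n,nm,[(np.round(r["uv"],1).tolist(),round(r["conf"],2)) for r in search_frame(n,p)[:2]])
g=cv2.cvtColor(w["color"],cv2.COLOR_RGB2GRAY)
# knob as a circle (r ~ 9mm*284/220 = 11-12 px)
h=cv2.HoughCircles(cv2.GaussianBlur(cv2.resize(g[170:240,215:300],None,fx=4,fy=4,interpolation=cv2.INTER_CUBIC),(0,0),2),cv2.HOUGH_GRADIENT,1,40,param1=40,param2=15,minRadius=34,maxRadius=56)
if h is not None:
  for u,v,r in h[0][:4]:
    uv=np.array([u/4+215,v/4+170]);
    f=lambda q:proj(w,Wd([-50*np.sin(q[0]),q[1],106+50*np.cos(q[0])]))-uv
    print(uv.round(1),r/4,least_squares(f,[.2,-105]).x.round(3))
print("keeper shut expected",[proj(p,Wd([0,-26,104])).round().tolist() for p in(w,a,b)])
m=silhouettes("lid",w)
if m:
  r,c=np.where(m[0]["mask"]);print("lid",m[0]["conf"],c.min(),c.max(),r.min(),r.max(),"edge exp",proj(w,Wd([-85,-38,90])),proj(w,Wd([85,-38,90])))
E
```

```text
tcp chest [  2.2 -97.5 219. ] [ 0.04445302 -0.22345745 -0.16901391] 24.075
handle_knob w [([248.2, 204.6], 0.68)]
handle_knob a [([287.3, 187.8], 0.61)]
handle_knob b [([237.5, 196.6], 0.59)]
keeper w [([255.7, 60.8], 0.83)]
keeper a [([286.4, 189.3], 0.71), ([322.1, 167.4], 0.62)]
keeper b [([203.9, 250.6], 0.57)]
lid_edge w [([256.5, 58.9], 0.64)]
lid_edge a [([323.4, 166.9], 0.56)]
lid_edge b [([202.6, 252.0], 0.94), ([211.5, 249.2], 0.42)]
keeper shut expected [[262.0, 112.0], [303.0, 175.0], [222.0, 220.0]]
lid 0.83 162 352 0 124 edge exp [176.92164491 124.95029931] [347.10406621 124.57556328]
```

```bash
python3 - <<'E'
from h import *
from scipy.optimize import least_squares
w=camera("wrist");s=sense()
w2=dict(w);T=w["world_from_camera"].copy();T[:3,3]+=np.array([544.51,22.34,229.08])-s["eef_pos"];w2["world_from_camera"]=T
f=lambda q:proj(w2,Wd([-50*np.sin(q[0]),q[1],106+50*np.cos(q[0])]))-[244.3,207.3]
q=least_squares(f,[.2,-105]).x;print("angle,y",q.round(3))
e=proj(w,Wd([-50*np.sin(q[0]),q[1],106+50*np.cos(q[0])]));print("now expected px",e)
g=cv2.cvtColor(w["color"],cv2.COLOR_RGB2GRAY);T=cv2.GaussianBlur(cv2.resize(g[170:250,205:305],None,fx=4,fy=4,interpolation=cv2.INTER_CUBIC),(0,0),2)
h=cv2.HoughCircles(T,cv2.HOUGH_GRADIENT,1,20,param1=20,param2=9,minRadius=34,maxRadius=60)
if h is not None: print([(round(u/4+205,1),round(v/4+170,1),round(r/4,1)) for u,v,r in h[0][:5]])
b,a=camera("side"),camera("scene")
print([proj(p,Wd([-50*np.sin(q[0]),q[1],106+50*np.cos(q[0])])).round(1) for p in(a,b)])
print(rows(Wd([-50*np.sin(q[0]),-140,130-21]),91.2))
E
```

```text
angle,y [   0.318 -107.926]
now expected px [243.43638911 212.1973815 ]
[(np.float32(281.6), np.float32(199.6), np.float32(13.5)), (np.float32(240.9), np.float32(209.4), np.float32(14.3)), (np.float32(274.6), np.float32(180.4), np.float32(13.7)), (np.float32(262.1), np.float32(200.1), np.float32(13.7)), (np.float32(245.4), np.float32(211.6), np.float32(13.2))]
[array([286. , 185.6]), array([240.9, 189.6])]
([-4.25, -1.79, 11.0], [0.0, 0.0, -0.0])
```

Knob at chest (-16,-108,154), handle at 0.32 rad, confirmed in the side view. Now I'll go in behind it and push towards the lid.

Request:
{"method": "move_arm", "body": {"series": "0 -4.3 -1.8 0 0 0 0; 0 -4.3 -1.8 5 0 0 0; 0 -4.3 -1.8 9 0 0 0; 0 -4.3 -1.8 11 0 0 0; 0 -4.3 -1.8 11 0 0 0; 0 -3.3 -1.8 11 0 0 0; 0 -2.3 -1.8 11 0 0 0; 0 -1.3 -1.8 11 0 0 0; 0 -0.3 -1.8 11 0 0 0; 0 0.4 -1.8 11 0 0 0; 0 0.4 -1.8 11 0 0 0"}}

```text
time: 26.25
eef_pos: [526.2, 28.2, 108.9]
eef_rot: [-0.0, 0.699, 0.715, 0.0]
ft_force: [1.0, -0.2, -0.2]
finger_gap: 0.003
grip_force: 0.0
```

```bash
python3 - <<'E'
from h import *
s=sense();print("tcp chest",C(s["eef_pos"]).round(1),s["ft_force"].round(1),s["time"])
a=camera("scene");b=camera("side")
for nm,p in(("a",a),("b",b)):
  print([(np.round(r["uv"],1).tolist(),round(r["conf"],2)) for r in search_frame("handle_knob",p)[:2]],[proj(p,Wd([-15.6,y,153.5])).round(1).tolist() for y in(-108,-78,-70)])
E
```

```text
tcp chest [-16.  -92.1 108.9] [ 1.  -0.2 -0.2] 26.25
[] [[286.0, 185.6], [291.0, 176.4], [292.4, 174.0]]
[([231.4, 201.9], 0.51)] [[240.9, 189.6], [235.7, 195.8], [234.2, 197.5]]
```

Request:
{"method": "move_arm", "body": {"series": "0 0.4 0 0 0 0 0; 0 0.8 0 0 0 0 0; 0 0.8 0 0 0 0 0"}}

```text
time: 26.82
eef_pos: [526.1, 32.1, 108.8]
eef_rot: [0.001, 0.7, 0.714, -0.002]
ft_force: [-1.4, -6.3, 0.4]
finger_gap: 0.001
grip_force: 3.1
```

The stop was felt with the TCP at chest y -88, as computed for a fully home bolt. Now I'll go round to the +x side and turn the handle down along its arc.

Request:
{"method": "move_arm", "body": {"series": "0 -1.5 0 0 0 0 0; 0 -1.5 0 -5 0 0 0; 0 -0.5 3.4 -5 0 0 0; 0 1.3 3.4 -5 0 0 0; 0 1.3 3.4 -1.8 0 0 0; 0 1.3 3.4 -1.8 0 0 0; 0 1.3 2.2 -1.8 0 0 0; 0 1.3 1.3 -1.8 0 0 0; 0 1.3 0.7 -1.7 0 0 0; 0 1.3 -0.1 -1.4 0 0 0; 0 1.3 -0.8 -1.1 0 0 0; 0 1.3 -1.5 -0.7 0 0 0; 0 1.3 -2 -0.2 0 0 0; 0 1.3 -2.6 0.3 0 0 0; 0 1.3 -3.1 1.1 0 0 0; 0 1.3 -3.4 1.8 0 0 0; 0 1.3 -3.4 1.8 0 0 0"}}

```text
time: 28.95
eef_pos: [492.7, 47.3, 92.4]
eef_rot: [0.001, 0.7, 0.714, 0.0]
ft_force: [-2.6, -0.4, 11.5]
finger_gap: -0.003
grip_force: 5.9
```

```bash
python3 - <<'E'
from h import *
s=sense();print("tcp chest",C(s["eef_pos"]).round(1),s["ft_force"].round(1),s["time"])
E
```

```text
tcp chest [-49.1 -72.4  92.4] [-2.6 -0.4 11.5] 28.95
```

Stopped at tip height 113.5 mm with 11 N, which fits the handle being level. Lifting away to check.

Request:
{"method": "move_arm", "body": {"series": "0 0 0 -3 0 0 0; 0 0 0 -8 0 0 0; 0 -2 2 -13 0 0 0; 0 -2.6 5 -13 0 0 0; 0 -2.6 5 -13 0 0 0; 0 -2.6 5 -13 0 0 0"}}

```text
time: 29.7
eef_pos: [541.3, 22.9, 219.9]
eef_rot: [-0.001, 0.699, 0.715, -0.001]
ft_force: [0.3, -0.2, 0.1]
finger_gap: -0.004
grip_force: 0.0
```

```bash
python3 - <<'E'
from h import *
s=sense();print("tcp chest",C(s["eef_pos"]).round(1),s["ft_force"].round(1),s["time"])
w=camera("wrist");a=camera("scene");b=camera("side")
for nm,p in(("w",w),("a",a),("b",b)):
  print(nm,[(np.round(r["uv"],1).tolist(),round(r["conf"],2)) for r in search_frame("handle_knob",p)[:2]],"down",proj(p,Wd([-50,-71,106])).round(1),"50deg",proj(p,Wd([-38,-71,138])).round(1),"up",proj(p,Wd([-16,-71,153])).round(1))
def patch(u,r=14):
  u=np.round(u).astype(int);return cv2.cvtColor(w["color"],cv2.COLOR_RGB2GRAY)[u[1]-r:u[1]+r+1:2,u[0]-r:u[0]+r+1:2]
hsv=cv2.cvtColor(w["color"],cv2.COLOR_RGB2HSV);m=((hsv[...,0]>14)&(hsv[...,0]<28)&(hsv[...,1]>130)).astype(np.uint8)
u=proj(w,Wd([-50,-71,106])).round().astype(int)
for r in range(u[1]-22,u[1]+22,2): print("".join("#" if x else "." for x in m[r,u[0]-30:u[0]+60]))
m=silhouettes("lid",w)
if m: r,c=np.where(m[0]["mask"]);print("lid",m[0]["conf"],r.max(),proj(w,Wd([0,-38,90])))
E
```

```text
tcp chest [ -1.  -97.8 219.9] [ 0.3 -0.2  0.1] 29.7
w [([229.6, 157.8], 0.64)] down [214.6 159.8] 50deg [222.2 165.5] up [246.3 168.7]
a [] down [278.2 180.2] 50deg [283.3 174.7] up [292.  174.4]
b [] down [246.1 214.7] 50deg [242.  204.3] up [234.6 197.5]
..................................................########################################
............................................##..##########################################
............................................##############################################
............................................##############################################
.............................................#############################################
............................................##############################################
.............................................#############################################
.....................##########..............#############################################
...................##############............#############################################
..................######
[... 499 characters left out ...]
######################
.............................................#############################################
.............................................#############################################
.............................................#############################################
.............................................#############################################
.............................................#############################################
.............................................#############################################
.............................................#############################################
lid 0.92 125 [265.61604661 124.47038892]
```

The knob shows at wrist (210,159), lying level outside the fence with its stem through the notch. The lid edge is at row 125, where the shut position is expected, and the arm is clear. Handing in.

```bash
python3 -c "
from h import *
print(hand_in())"
```

```text
the job is handed in; nothing more can be done
None
```

I handed the job in at about 30 s of the 72 s; no verdict came back. By my own checks the small jar was left upright in the bin beside the tin, the lid is shut, the bolt is home and its handle is down in the notch.

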